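# Build up an alternating disc-spring stack on an assembly arbor

### The arm

A 6-joint arm with a two-finger parallel gripper is mounted at the origin on the work surface. World frame = base frame: x ahead of the robot, y to its left, z up, the work surface at z = 0. Lengths are in m, angles in degrees, forces in N, time in s.
With the tool pointing down it reaches from about 0.375 to 0.9 m from the base axis. Payload 3.1 kg.
Tool frame: the origin (TCP) lies at the very end of the fingers, on their centre line; the grasp point (between the pads) lies 19 mm behind it; z points along the fingers, y is the line along which they close (so a half turn about z gives the same grasp; the last joint's range is limited). The gripper opens to 87 mm and grips with 3 to 60 N. Pads are 19 mm wide; open, the fingers measure 117 mm over their backs; the gripper's body (75 mm by 190 mm) begins 51 mm behind the grasp point.
Start: joints at [63.684, 30.224, 82.088, -0, 67.689, -10.227], TCP at [0.173, 0.601, 0.223] pointing down, gripper open.
Joint ranges: [-176.69, 176.69], [-43.24, 126.21], [12.49, 139.97], [-82, 262], [0, 151.66], [-163.58, 163.58]. Speed limits (degrees/s): [159.86, 159.86, 180, 180, 180, 180].

### API

Orientations are given as a 3x3 rotation matrix whose columns are the frame's x, y, z axes.
In Python, from rig import bot, imaging gives the robot as it stands.
- The arm moves only by the tool drive_tool, never from a script. Its argument "deltas" is text: rows parted by semicolons, each of 5 numbers parted by spaces: the finger opening in mm, from 0 to 87, then the shift along the world's x, y, z in mm, then the turn about the world's z in rad. In form: jaw dx dy dz twist; .... A call has 1 to 12 rows; each row is the pose to reach, as a shift and turn from the pose commanded when the call began; what a row does not reach only later rows make up. A row lasts 1/10 s, in which the tool goes at most 50 mm and 8.59 degrees, less where a joint would pass 70% of its speed; a pose out of reach is approached as far as the arm can. A call with a gripper value outside its range is refused whole. The fingers move at their own pace and stop on an object; the grip force is fixed at half the most. Time passes only in rows, so rows that repeat a pose let the fingers close. It gives the time, the measured TCP pose, the force, the opening and the grip force at its end, in the units of the state.
- bot.read_state(): the state, without advancing time (a new reading comes with each control period).
- imaging.capture(name): name is "side" or "top"; returns the picture (400x640x3 uint8, red, green, blue); there is no depth.
- imaging.camera_model(name): a dict with "fx", "fy", "cx", "cy" (pixels), "dist" ([k1, k2, p1, p2, k3] as OpenCV has them; the pictures are not rectified), "T" (4x4, takes a point from camera to world coordinates). Camera axes: x right, y down, z forward; pixel columns grow to the right and rows downward; lengths in m; the calibration is good to about 2 mm. A picture is of the moment at which its call begins. camera_model takes no time and is no camera call.
- bot.hand_in(): hands the job in; it is judged then, once.
The state is a dict: "time_s": time; "joint_positions": joint angles; "qvel": joint speeds; "tau": joint torques, N m; "position": TCP position; "tcp_rot": TCP orientation; "force": force on the tool from outside, world axes, zero at the start; "moment": the same for the moment, N m; "opening": opening from 0.0 (shut) to 1.0 (fully open); "grasp_force": force on a finger pad.
Only numpy, scipy, OpenCV 4.12 (cv2) and the standard library are available. Lean on these libraries where they do the work, as an engineer would, in place of code of your own. Each camera call takes 0.05 s, during which the arm holds its last target. There are 200 camera calls.

### The job

Finish the spring stack on the arbor of the blue fixture: take the two conical spring washers that stand on edge in the wooden rack and put both over the arbor so that the faces alternate. The washer already on the arbor lies hollow side up; the next one goes on small end up, rim to rim with it, and the last one hollow side up again, all fully down, flat on one another. Leave the screwdriver, the tub and the aluminium housing where they are.

Things in the scene. Friction and masses are not known exactly. Their poses are not given: they have to be found in the camera images.
- washer_a: steel conical spring washer, about 90 g, outside dia. 60, bore 27, height 10 mm, straight 5 mm rim edge. Origin on the axis at mid height, +z to the small (raised) end; the rim edge spans z -5 to 0 mm. Stands on edge, within a few degrees, in either cradle of the rack, small end towards the rack's +x. The face that the tilted gripper leans over when it grasps across the diameter can be laid upwards.
- washer_b: steel conical spring washer, about 90 g, outside dia. 60, bore 27, height 10 mm, straight 5 mm rim edge. Origin on the axis at mid height, +z to the small (raised) end; the rim edge spans z -5 to 0 mm. Stands on edge, within a few degrees, in the rack's other cradle, small end towards the rack's -x.
- washer_seated: steel conical spring washer, about 90 g, outside dia. 60, bore 27, height 10 mm, straight 5 mm rim edge. Origin on the axis at mid height, +z to the small (raised) end; the rim edge spans z -5 to 0 mm. Lies loose and centred on the arbor, down on the hub, small end down (hollow side up).
- seat (a point): centre of the hub's flat top on the arbor's axis, z up, 55 mm above the bench. Fixed blue block 120 x 120 x 32 mm, on it an aluminium hub dia. 40 mm up to the seat, then an upright steel arbor dia. 24 mm: 42 mm straight, 14 mm more tapering to a nose dia. 9 mm. Stacked, the washers' origins stand 5, 15, 25 mm above the seat; they slide freely on the arbor.
- rack: fixed wooden rack, origin under its centre on the bench; x along the standing washers' axes, pointing to the robot's left within 0.4 rad. Base 70 x 185 x 20 mm. Cradles at y +-57.5 mm: blocks 28 (x) by 36 (y) mm, tops 57 mm above the bench, slot 12 mm wide; washer centres 70 mm above the bench, the ends of their level diameters free beyond the block.
- screwdriver: bystander: a screwdriver lying on the bench beyond the fixture; leave it.
- grease_tub: bystander: a white plastic tub, diameter 52 mm, height 55 mm, beyond the work; leave it.
- housing: bystander: a round flanged aluminium housing, diameter 64 mm, height 40 mm, beyond the rack; leave it.
There are look-alikes about, which are no part of the job. What is shaped like the part that bears seat but red or white is not meant.

How it is judged:
By the outcome, as a careful person would: the job done as asked, in the order asked, and still so for the second after the job is handed in, with the robot touching nothing.
It also fails if it takes over 58 s, if anything falls off the work surface, if the arm or the gripper's body presses on something with over 40 N, if the wrist force passes 120 N, or if a joint passes its speed limit or range.

## Working session

There is one attempt and no reset: what is moved stays moved. The work goes in short steps, Python scripts to look and compute and a tool call to move; the robot and the scene stay as the last step left them, time stands still between calls to the robot, and variables do not carry over. Pictures are saved under pics/ and viewed, at most 10 in all, crops included, and the job is handed in when it is done.

Besides the shell and the picture viewer there is one more tool, called after "Request:" by a JSON object that holds its "method" and its "body", one argument or row to a line. drive_tool: Moves the arm, as the interface text tells. Its arguments: {"type":"object","properties":{"deltas":{"type":"string"}},"required":["deltas"]}

```bash
mkdir -p pics; python3 - <<'E'
from rig import bot, imaging
import cv2, numpy as np
s=bot.read_state(); print(s)
for n in("side","top"):
    m=imaging.camera_model(n); print(n,{k:np.round(v,4).tolist() for k,v in m.items()})
    cv2.imwrite(f"pics/{n}0.png",imaging.capture(n)[...,::-1])
E
```

```text
{'time_s': 0.0, 'joint_positions': array([ 6.36840731e+01,  3.02795489e+01,  8.21573658e+01, -2.93093297e-03,
        6.76874462e+01, -1.02279526e+01]), 'qvel': array([-0.12100077,  0.06397421,  0.05798352, -0.04819061, -0.10985283,
       -0.07928132]), 'tau': array([ 2.28512454e-04, -4.40047252e+01, -1.76592779e+01,  6.33102749e-02,
        5.83349273e-02, -1.72621135e-04]), 'position': array([0.17285648, 0.59985454, 0.22155994]), 'tcp_rot': array([[-9.60842578e-01,  2.77093296e-01, -9.19809164e-04],
       [ 2.77094615e-01,  9.60840625e-01, -1.96654041e-03],
       [ 3.38874847e-04, -2.14440993e-03, -9.99997643e-01]]), 'force': array([ 0.03197084, -1.08148163, -0.17690482]), 'moment': array([0.03493721, 0.03154981, 0.09024992]), 'grasp_force': 0.0, 'opening': 0.9991798883765349}
side {'fx': 432.8866, 'fy': 432.8866, 'cx': 319.5809, 'cy': 197.8068, 'dist': [-0.103, 0.0, 0.0, 0.0, 0.0], 'T': [[-0.9892, -0.0811, 0.1217, 0.3992], [-0.1461, 0.51, -0.8477, 0.8345], [0.0066, -0.8563, -0.5164, 0.6322], [0.0, 0.0, 0.0, 1.0]]}
top {'fx': 454.2112, 'fy': 454.2112, 'cx': 321.7149, 'cy': 192.6861, 'dist': [0.0075, 0.0, 0.0, 0.0, 0.0], 'T': [[-0.0223, -0.9806, 0.195, 0.3447], [-0.9996, 0.018, -0.0238, -0.0451], [0.0199, -0.1954, -0.9805, 1.0022], [0.0, 0.0, 0.0, 1.0]]}
```

View pics/top0.png

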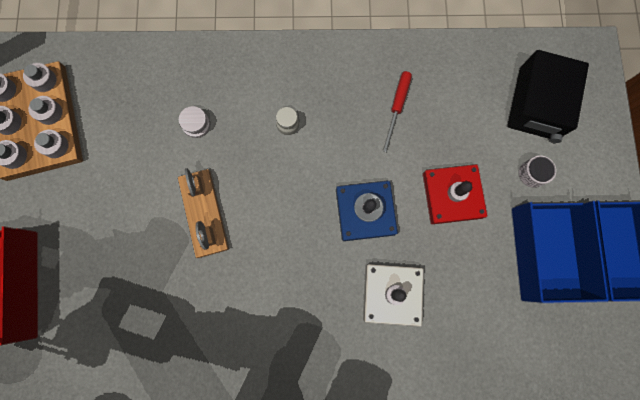

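View pics/side0.png

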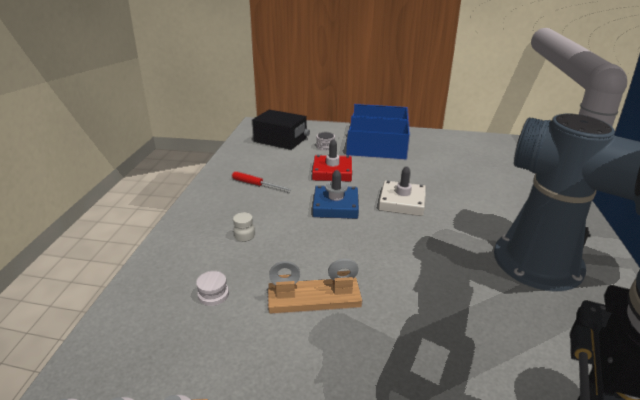

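Top view: the blue fixture is at (367,210), the red look-alike at (455,193) and the white one at (394,294). The rack is at (204,212), with washers at (193,182) and (206,234). Only the blue one fits the description, so I'll confirm it in an enlarged crop.

```bash
python3 - <<'E'
import cv2, numpy as np
t=cv2.imread("pics/top0.png"); s=cv2.imread("pics/side0.png")
z=lambda im,x,y,w,h,k:cv2.resize(im[y:y+h,x:x+w],None,fx=k,fy=k,interpolation=cv2.INTER_CUBIC)
a=np.hstack([z(t,172,160,64,100,6),z(t,334,160,66,100,6)])
cv2.imwrite("pics/cropt.png",a)
b=np.vstack([z(s,255,250,120,65,6)[:390],cv2.resize(z(s,300,160,72,65,6),(720,600))[:200]*0])
b=np.hstack([z(s,260,250,110,66,5),z(s,308,160,55,66,4.5).astype(np.uint8) if 0 else cv2.resize(s[160:226,308:358],(250,330),interpolation=cv2.INTER_CUBIC)])
cv2.imwrite("pics/crops.png",b); print(a.shape,b.shape)
E
```

```text
(600, 780, 3) (330, 800, 3)
```

View pics/cropt.png

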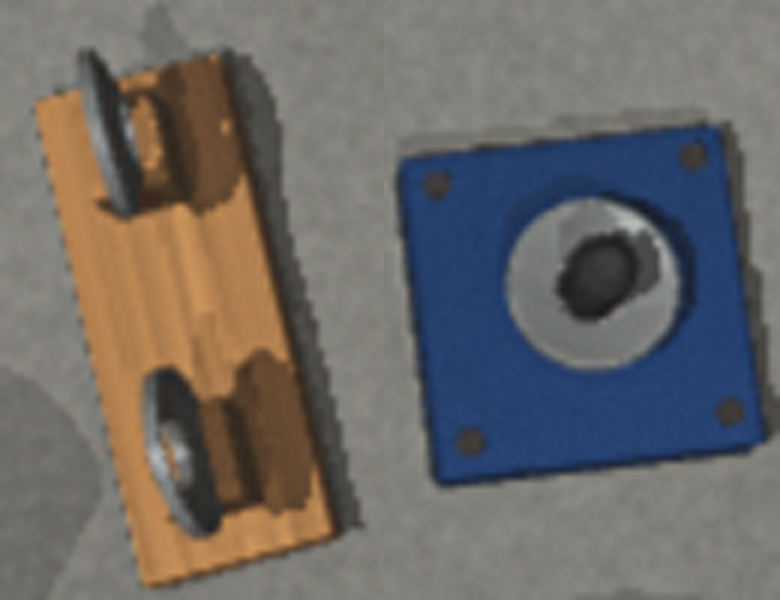

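View pics/crops.png

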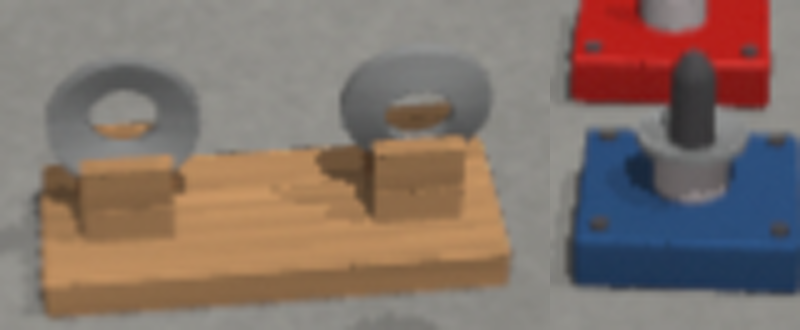

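```bash
cat > h.py <<'E'
import cv2, numpy as np, json
from rig import bot, imaging
def K(m): return np.array([[m['fx'],0,m['cx']],[0,m['fy'],m['cy']],[0,0,1.]])
def ray(n,uv):
    m=imaging.camera_model(n);p=cv2.undistortPoints(np.array(uv,float).reshape(-1,1,2),K(m),np.array(m['dist'])).reshape(-1,2)
    return np.array(m['T'])[:3,3], np.c_[p,np.ones(len(p))]@np.array(m['T'])[:3,:3].T
def onz(n,uv,z):
    o,d=ray(n,uv); return (o+d*((z-o[2])/d[:,2:]))
def proj(n,P):
    m=imaging.camera_model(n);T=np.linalg.inv(np.array(m['T']))
    return cv2.projectPoints(np.array(P,float).reshape(-1,1,3),cv2.Rodrigues(T[:3,:3])[0],T[:3,3],K(m),np.array(m['dist']))[0].reshape(-1,2)
E
python3 - <<'E'
from h import *
np.set_printoptions(precision=4,suppress=True)
t=lambda x,y:(x/6+172,y/6+160)
f=lambda x,y:((x-384)/6+334,y/6+160)
s=lambda x,y:(x/5+260,y/5+250)
g=lambda x,y:((x-550)/5+308,y/5+160)
for nm,c,q in (("top",[t(37,103),t(228,52),t(335,535),t(150,585)],.02),("side",[s(478,140),s(508,262),s(48,290),s(48,165)],.02)):
    P=onz(nm,c,q)[:,:2]; print(nm,P,np.linalg.norm(np.roll(P,-1,0)-P,axis=1))
    r=cv2.minAreaRect((P*1000).astype(np.float32)); print(r)
P=onz("top",[f(400,160),f(718,125),f(765,438),f(438,485)],.032)[:,:2];print("fix",P,P.mean(0),np.linalg.norm(np.roll(P,-1,0)-P,axis=1))
P=onz("side",[g(588,132),g(575,245)],.032)[:,:2];print("fixside",P,np.linalg.norm(P[0]-P[1]))
print("rim",onz("top",[f(595,284),f(508,284),f(682,284)],.065))
print("nose",onz("top",[f(606,262)],.111),onz("side",[g(695,55)],.111))
E
```

```text
top [[0.5807 0.2468]
 [0.5988 0.1775]
 [0.4203 0.135 ]
 [0.404  0.2   ]] [0.0716 0.1835 0.0671 0.1827]
((501.00482177734375, 188.92149353027344), (183.43788146972656, 71.60598754882812), 14.671632766723633)
side [[0.4209 0.1408]
 [0.4036 0.2107]
 [0.5787 0.2532]
 [0.5958 0.1838]] [0.072  0.1801 0.0715 0.1801]
((499.7098083496094, 197.23922729492188), (180.1973419189453, 71.96185302734375), 13.801639556884766)
fix [[ 0.5504 -0.1016]
 [ 0.5614 -0.2185]
 [ 0.4464 -0.2294]
 [ 0.432  -0.1117]] [ 0.4975 -0.1653] [0.1174 0.1155 0.1185 0.1189]
fixside [[ 0.5608 -0.2104]
 [ 0.5492 -0.0929]] 0.1180229999833398
rim [[ 0.4979 -0.1665  0.065 ]
 [ 0.4985 -0.1361  0.065 ]
 [ 0.4974 -0.197   0.065 ]]
nose [[ 0.4978 -0.1646  0.111 ]] [[ 0.497  -0.1618  0.111 ]]
```

```bash
cat > ov.py <<'E'
from h import *
side=cv2.imread("pics/side0.png");top=cv2.imread("pics/top0.png")
th=np.radians(14);rx=np.array([-np.sin(th),np.cos(th),0]);ry=np.array([-np.cos(th),-np.sin(th),0])
def panel(n,im,c,sgn,w=400,hh=300,k=9):
    u=proj(n,[c])[0]; x0,y0=int(u[0])-w//k//2,int(u[1])-hh//k//2
    out=cv2.resize(im[y0:y0+hh//k+1,x0:x0+w//k+1],None,fx=k,fy=k,interpolation=cv2.INTER_CUBIC)[:hh,:w].copy()
    a=np.linspace(0,2*np.pi,60)
    for z,r,col in((-.005,.03,(0,0,255)),(0,.03,(0,255,255)),(0,.0135,(255,255,0)),(.005,.0135,(0,255,0))):
        P=c+sgn*z*rx+r*(np.cos(a)[:,None]*ry+np.sin(a)[:,None]*np.array([0,0,1]))
        q=((proj(n,P)-[x0,y0]+.5)*k-.5)
        cv2.polylines(out,[np.round(q).astype(int)],True,col,1)
    return out
C0={"side":np.array([.5,.196,.07]),"top":np.array([.502,.190,.07])}
rows=[]
for n,im in(("side",side),):
    for yy in(-.0575,.0575):
        rows.append(np.hstack([panel(n,im,C0[n]+yy*ry,s) for s in(1,-1)]))
cv2.imwrite("pics/ov.png",np.vstack(rows))
E
python3 ov.py
```

```text
(no output)
```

View pics/ov.png

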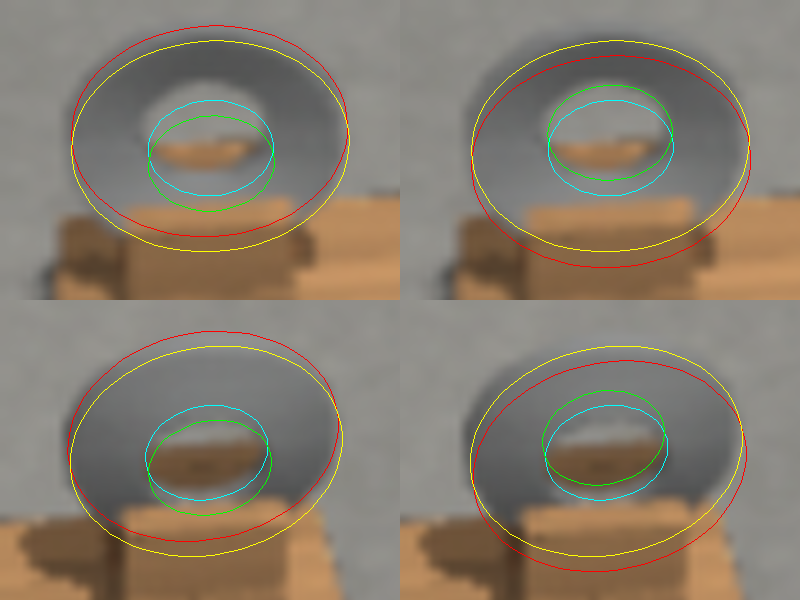

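The overlay shows the far washer at about (285,274) with its small end towards −x, so it is washer_b. The near one at (344,269) points to +x, so it is washer_a. The blue fixture with the seated washer is confirmed. washer_a goes first.

Request:
{"method": "drive_tool", "body": {
  "deltas": "87 272 -423 -63 -1.045;87 272 -423 -63 -1.045;87 272 -423 -63 -1.045;87 272 -423 -63 -1.045;87 272 -423 -63 -1.045;87 272 -423 -63 -1.045;87 272 -423 -63 -1.045;87 272 -423 -63 -1.045;87 272 -423 -63 -1.045;87 272 -423 -63 -1.045;87 272 -423 -63 -1.045;87 272 -423 -83 -1.045"
}}

```text
time_s: 1.3
position: [0.4482, 0.1761, 0.1406]
tcp_rot: [[-0.238, 0.971, 0.005], [0.971, 0.238, 0.001], [-0.0, 0.005, -1.0]]
force: [1.2, 0.5, -0.1]
opening: 0.999
grasp_force: 0.0
```

```bash
cat > look.py <<'E'
import sys
from h import *
# look.py out  x0s y0s x0t y0t : 400x600 panels, k=6 (66x100 px)
def look(out,cs,ct,pts=(),k=6,w=66,hh=100):
    o=[]
    for n,c in(("side",cs),("top",ct)):
        im=imaging.capture(n)[...,::-1]; cv2.imwrite(out.replace(".png",f"_{n}.png"),im)
        c=proj(n,[c])[0]; x0,y0=[max(0,int(v)) for v in(c[0]-w/2,c[1]-hh/2)]
        q=cv2.resize(im[y0:y0+hh,x0:x0+w],None,fx=k,fy=k,interpolation=cv2.INTER_CUBIC)
        for p in pts:
            u=(proj(n,[p])[0]-[x0,y0]+.5)*k-.5; cv2.drawMarker(q,tuple(int(round(v)) for v in u),(0,0,255),0,14,1)
        print(n,"crop origin",x0,y0); o.append(q)
    cv2.imwrite(out,np.hstack(o))
E
python3 - <<'E'
from look import *
s=bot.read_state(); p=s["position"];R=s["tcp_rot"];print(p)
look("pics/a1.png",[.5,.192,.08],[.48,.18,.08],[p+R@[0,sg*.0435,0] for sg in(1,-1)]+[p,np.array([.445,.178,.07]),np.array([.557,.206,.07])],w=66)
E
```

```text
[0.44819717 0.17609868 0.14063504]
side crop origin 281 218
top crop origin 167 168
```

View pics/a1.png

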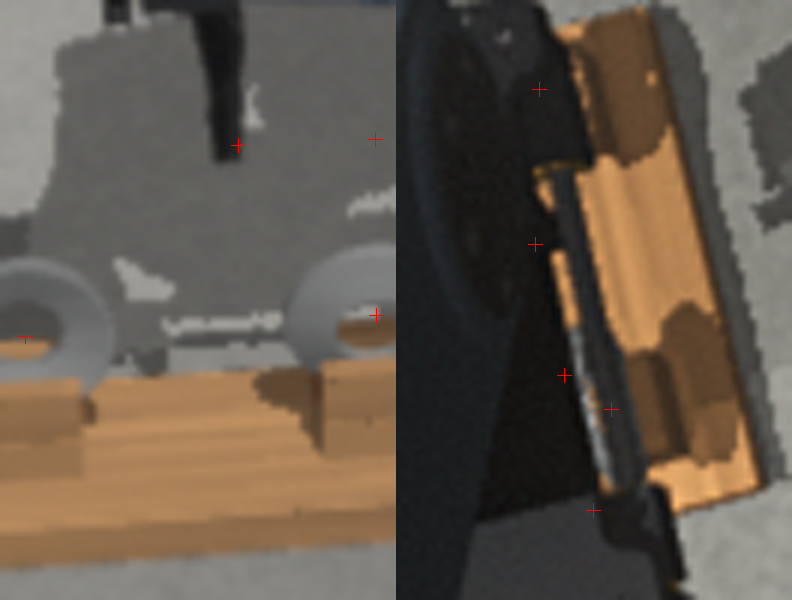

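Side: fingertip at (320,245) agrees with its projection; the washer centres agree within about 2 mm. Top: the washer_a centre also fits. I'll descend and grip.

Request:
{"method": "drive_tool", "body": {
  "deltas": "87 0 0 -10 0;87 0 0 -40 0;87 0 0 -60 0;87 0 0 -74 0;87 0 0 -74 0;55 0 0 -74 0;55 0 0 -74 0;55 0 0 -74 0;55 0 0 -74 0;55 0 0 -74 0;55 0 0 -74 0;55 0 0 -74 0"
}}

```text
time_s: 2.6
position: [0.4466, 0.1777, 0.0662]
tcp_rot: [[-0.242, 0.97, 0.003], [0.97, 0.242, 0.001], [-0.0, 0.003, -1.0]]
force: [1.4, 0.5, 5.6]
opening: 0.666
grasp_force: 30.0
```

Request:
{"method": "drive_tool", "body": {
  "deltas": "55 0 0 15 0;55 0 0 40 0;55 0 0 55 0;55 5 -40 55 0;55 12 -80 55 0;55 15 -98 40 0;55 15 -98 0 0;55 15 -98 -20 0;55 15 -98 -32 0;55 15 -98 -36 0;55 15 -98 -38 0;55 15 -98 -38 0"
}}

```text
time_s: 3.8
position: [0.46, 0.0796, 0.0277]
tcp_rot: [[-0.243, 0.97, -0.0], [0.97, 0.243, -0.0], [0.0, -0.0, -1.0]]
force: [-0.0, -0.1, -0.7]
opening: 0.669
grasp_force: 30.0
```

Request:
{"method": "drive_tool", "body": {
  "deltas": "55 0 0 -1.5 0;55 0 0 -2.7 0;55 0.6 -2.5 -2.7 0;55 1.3 -5 -2.7 0;55 1.9 -7.6 -3 0;55 2.5 -10 -3.6 0;55 3.1 -12.5 -4.5 0;55 3.7 -14.8 -5.5 0;55 3.7 -14.8 -5.5 0"
}}

```text
time_s: 4.7
position: [0.4645, 0.0645, 0.0233]
tcp_rot: [[-0.243, 0.97, 0.002], [0.97, 0.243, -0.0], [-0.001, 0.002, -1.0]]
force: [-1.2, 0.4, 8.0]
opening: 0.665
grasp_force: 30.0
```

```bash
python3 - <<'E'
from look import *
p=bot.read_state()["position"]
look("pics/a2.png",p+[0,0,.01],p,[p])
E
```

```text
side crop origin 306 198
top crop origin 227 177
```

View pics/a2.png

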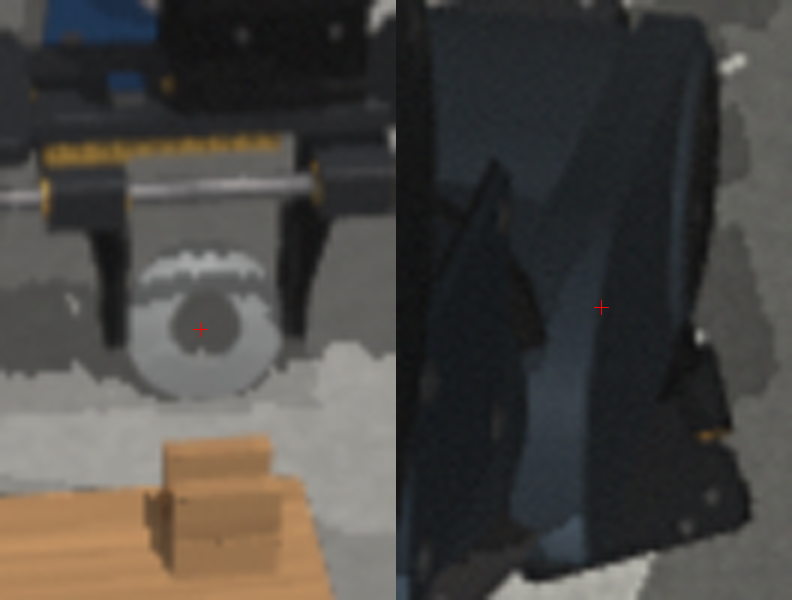

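Side: the washer at (339,252) is now nearly round with the small end facing the camera, so it is pivoting as intended. I'll continue the arc.

Request:
{"method": "drive_tool", "body": {
  "deltas": "55 0.6 -2.3 -1.3 0;55 1.1 -4.5 -2.6 0;55 1.6 -6.4 -4.3 0;55 2.1 -8.3 -6 0;55 2.5 -10 -8 0;55 2.9 -11.5 -10 0;55 3.2 -12.8 -12.3 0;55 3.5 -14.1 -14.6 0;55 3.9 -15.8 -18 0;55 4.1 -16.4 -20 0;55 4.1 -16.4 -21.5 0;55 4.1 -16.4 -21.5 0"
}}

```text
time_s: 6.0
position: [0.4689, 0.0482, 0.0007]
tcp_rot: [[-0.242, 0.97, 0.002], [0.97, 0.242, -0.0], [-0.001, 0.002, -1.0]]
force: [1.3, -1.3, 3.2]
opening: 0.657
grasp_force: 30.0
```

Request:
{"method": "drive_tool", "body": {
  "deltas": "68 0 0 0 0;68 0 0 0 0;68 0 0 0 0;68 0 0 0 0;55 0 0 0 0;55 0 0 0 0;55 0 0 0 0;55 0 0 0 0;55 0 0 5 0;55 0 0 40 0;55 0 0 80 0;55 0 0 110 0"
}}

```text
time_s: 7.2
position: [0.4676, 0.0483, 0.1121]
tcp_rot: [[-0.243, 0.97, -0.0], [0.97, 0.243, -0.0], [0.0, -0.0, -1.0]]
force: [1.3, -0.7, -1.0]
opening: 0.66
grasp_force: 30.0
```

```bash
python3 - <<'E'
from look import *
s=bot.read_state();p=s["position"];print(p,s["opening"],s["force"])
look("pics/a3.png",p+[0,0,.01],[.497,-.165,.08],[p,p+[0,0,.0025]])
E
```

```text
[0.46761155 0.04831072 0.11211705] 0.6595105277978728 [ 1.25720795 -0.66068456 -0.95751456]
side crop origin 306 161
top crop origin 336 156
```

View pics/a3.png

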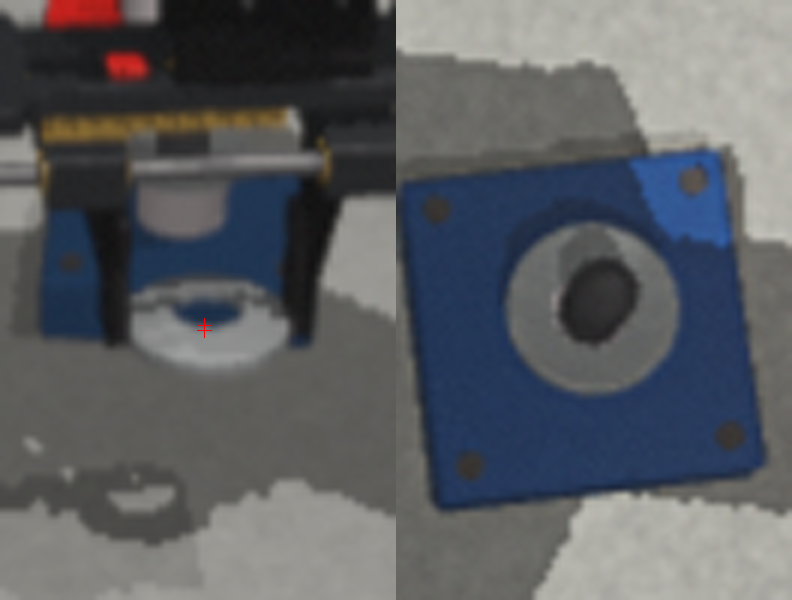

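Side: the washer is held flat at (340,214) with the small end up. Next I'll work out the lateral offset of its axis from the TCP and the arbor position.

```bash
python3 - <<'E'
from look import *
np.set_printoptions(precision=4,suppress=True)
s=bot.read_state();p=s["position"];R=s["tcp_rot"]
a=np.linspace(0,2*np.pi,200);c=np.c_[np.cos(a),np.sin(a),0*a]*.03
for off in(-.004,0,.004):
    C=p+R[:,0]*off
    b=proj("side",C+c);t=proj("side",C+c+[0,0,.005]);h=proj("side",C+c*.45+[0,0,.01])
    f=lambda v,o:(v-o+.5)*6-.5
    print(off,"rim bottom",f(b[:,1].max(),161),"rim top",f(t[:,1].min(),161),"x",f(b[:,0].min(),306),f(b[:,0].max(),306),"hole y",f(h[:,1].min(),161),f(h[:,1].max(),161))
u=lambda x,y:((x-396+.5)/6-.5+336,(y+.5)/6-.5+156)
print(onz("top",[u(594.5,308.5)],.065))
g=lambda x,y:((x-550+.5)/5-.5+308,(y+.5)/5-.5+160)
o,d=ray("side",[g(695,55)]);print("side nose z.109",onz("side",[g(695,55)],.109))
# block top centre from corners, half-pixel fixed
f=lambda x,y:((x-384+.5)/6-.5+334,(y+.5)/6-.5+160)
print(onz("top",[f(400,160),f(718,125),f(765,438),f(438,485)],.032).mean(0))
E
```

```text
-0.004 rim bottom 365.4336981717014 rim top 263.85290073889536 x 113.61152074893187 278.2967166212403 hole y 276.11762561697657 316.3707715140288
0 rim bottom 371.80783836869995 rim top 269.55334917127635 x 114.80205854538417 280.07911113061846 hole y 281.9619333802337 322.5067722923013
0.004 rim bottom 378.2287861138723 rim top 275.29388448547127 x 116.00112971430076 281.8740825537611 hole y 287.8480230220019 328.68758696886545
[[ 0.4987 -0.1655  0.065 ]]
side nose z.109 [[ 0.4987 -0.1677  0.109 ]]
[ 0.4985 -0.1644  0.032 ]
```

Request:
{"method": "drive_tool", "body": {
  "deltas": "55 0 0 18 0;55 8 -50 18 0;55 15 -100 18 0;55 22 -150 18 0;55 28 -190 18 0;55 30.5 -215 18 0;55 30.5 -215 18 0;55 30.5 -215 18 0;55 30.5 -215 18 0"
}}

```text
time_s: 8.2
position: [0.4972, -0.165, 0.1277]
tcp_rot: [[-0.243, 0.97, -0.003], [0.97, 0.243, 0.002], [0.003, -0.002, -1.0]]
force: [-0.3, 0.2, -1.2]
opening: 0.665
grasp_force: 30.0
```

```bash
python3 - <<'E'
from look import *
s=bot.read_state();p=s["position"];print(p,s["force"])
look("pics/a4.png",p-[0,0,.02],[.497,-.165,.08],[p])
E
```

```text
[ 0.49715727 -0.16501982  0.12767904] [-0.29528273  0.21542029 -1.17676303]
side crop origin 304 121
top crop origin 336 156
```

View pics/a4.png

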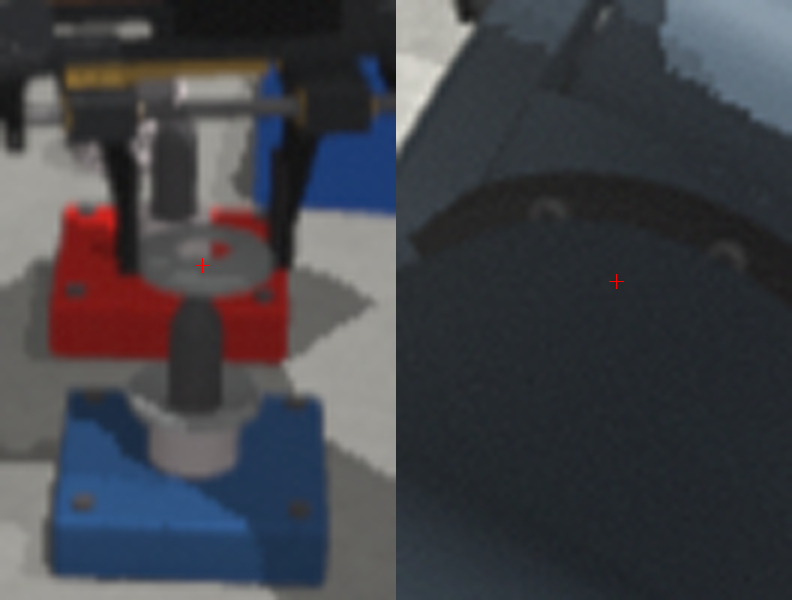

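Side: the washer centre is at column 338 and the arbor at 336.5, so the tool should go about 2–4 mm to +x. I'll descend in steps and watch the force.

Request:
{"method": "drive_tool", "body": {
  "deltas": "55 2.5 -0.5 0 0;55 2.5 -0.5 -10 0;55 2.5 -0.5 -20 0;55 2.5 -0.5 -26 0;55 2.5 -0.5 -30 0;55 2.5 -0.5 -33 0;55 2.5 -0.5 -33 0;55 2.5 -0.5 -33 0"
}}

```text
time_s: 9.1
position: [0.501, -0.1673, 0.0956]
tcp_rot: [[-0.242, 0.97, 0.0], [0.97, 0.242, -0.0], [-0.0, 0.0, -1.0]]
force: [0.0, -0.5, -1.1]
opening: 0.666
grasp_force: 30.0
```

No contact yet, so I continue slowly.

Request:
{"method": "drive_tool", "body": {
  "deltas": "55 0 0 -2 0;55 0 0 -4 0;55 0 0 -6 0;55 0 0 -8 0;55 0 0 -8 0"
}}

```text
time_s: 9.6
position: [0.5004, -0.1668, 0.0871]
tcp_rot: [[-0.243, 0.97, -0.001], [0.97, 0.243, 0.001], [0.001, -0.001, -1.0]]
force: [-1.7, 1.5, -0.6]
opening: 0.663
grasp_force: 30.0
```

Request:
{"method": "drive_tool", "body": {
  "deltas": "55 -0.6 0.6 -2 0;55 -0.6 0.6 -6 0;55 -0.6 0.6 -10 0;55 -0.6 0.6 -14 0;55 -0.6 0.6 -18 0;55 -0.6 0.6 -20 0;55 -0.6 0.6 -20 0"
}}

```text
time_s: 10.3
position: [0.5004, -0.1667, 0.0671]
tcp_rot: [[-0.243, 0.97, -0.0], [0.97, 0.243, -0.0], [0.0, -0.0, -1.0]]
force: [0.1, 0.3, -1.1]
opening: 0.664
grasp_force: 30.0
```

Request:
{"method": "drive_tool", "body": {
  "deltas": "55 0 0 -1 0;55 0 0 -2 0;55 0 0 -2.7 0;55 0 0 -2.7 0"
}}

```text
time_s: 10.7
position: [0.5004, -0.1666, 0.0654]
tcp_rot: [[-0.243, 0.97, 0.0], [0.97, 0.243, -0.0], [-0.0, 0.0, -1.0]]
force: [-2.4, 1.0, 3.5]
opening: 0.668
grasp_force: 30.2
```

Request:
{"method": "drive_tool", "body": {
  "deltas": "87 0 0 0 0;87 0 0 0 0;87 0 0 0 0;87 0 0 0 0;87 0 0 30 0;87 0 0 70 0;87 0 0 95 0;87 8 50 95 0;87 16 100 95 0;87 24 150 95 0;87 31 200 95 0;87 38 250 95 0"
}}

```text
time_s: 11.9
position: [0.5382, 0.0824, 0.1599]
tcp_rot: [[-0.242, 0.97, 0.001], [0.97, 0.242, -0.0], [-0.0, 0.001, -1.0]]
force: [0.3, 0.0, -0.1]
opening: 1.001
grasp_force: 0.0
```

Request:
{"method": "drive_tool", "body": {
  "deltas": "87 8 50 0 0;87 16 100 0 0;87 19 122 0 0;87 19 122 -20 0;87 19 122 -40 0;87 19 122 -40 0"
}}

```text
time_s: 12.5
position: [0.5547, 0.2026, 0.1172]
tcp_rot: [[-0.243, 0.97, -0.006], [0.97, 0.243, -0.001], [0.0, -0.006, -1.0]]
force: [-0.1, -0.1, -0.7]
opening: 1.001
grasp_force: 0.0
```

```bash
python3 - <<'E'
from look import *
s=bot.read_state();p=s["position"];R=s["tcp_rot"];print(p,R[:,1])
T=p.copy()
for sg in(1,-1): print(proj("side",[p+R@[0.0095,sg*.0435,0]]))
for n in("side","top"): cv2.imwrite(f"pics/b_{n}.png",imaging.capture(n)[...,::-1])
im=cv2.imread("pics/b_top.png"); f=lambda a:cv2.resize(a,None,fx=6,fy=6,interpolation=cv2.INTER_CUBIC)
c=proj("top",[[.4985,-.165,.08]])[0].astype(int);d=proj("side",[[.4985,-.165,.075]])[0].astype(int);print(c,d)
si=cv2.imread("pics/b_side.png")
w=proj("side",[[.557,.206,.08]])[0].astype(int);print("w",w)
L=f(im[c[1]-25:c[1]+25,c[0]-33:c[0]+33]);M=f(si[d[1]-25:d[1]+25,d[0]-33:d[0]+33]);W=f(si[w[1]-50:w[1]+50,w[0]-33:w[0]+33])
cv2.imwrite("pics/b.png",np.hstack([np.vstack([L,M]),W]))
E
```

```text
[0.55470474 0.2025955  0.11722292] [ 0.96992105  0.24334595 -0.00599137]
[[262.35802511 258.16276297]]
[[308.59958151 255.40107335]]
[369 205] [336 182]
w [284 269]
```

View pics/b.png

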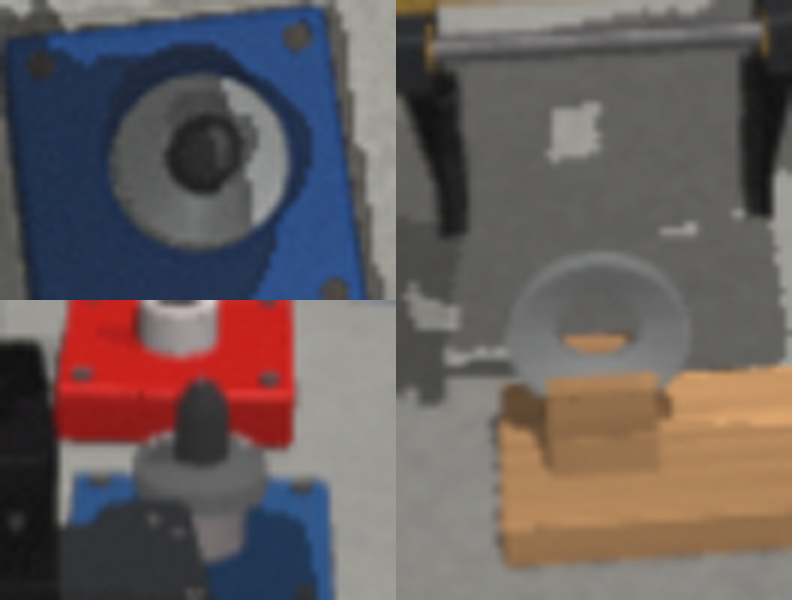

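Top and side: washer_a sits level on the seated one, rim to rim. washer_b at (284,270) is centred between the fingers with its hollow facing +y. I'll grip it.

Request:
{"method": "drive_tool", "body": {
  "deltas": "87 0 0 -20 0;87 0 0 -40 0;87 0 0 -53.5 0;87 0 0 -53.5 0;55 0 0 -53.5 0;55 0 0 -53.5 0;55 0 0 -53.5 0;55 0 0 -53.5 0;55 0 0 -53.5 0;55 0 0 -53.5 0;55 0 0 -53.5 0"
}}

```text
time_s: 13.7
position: [0.5587, 0.2029, 0.0672]
tcp_rot: [[-0.242, 0.97, 0.004], [0.97, 0.242, 0.001], [-0.0, 0.004, -1.0]]
force: [3.6, 1.6, 2.7]
opening: 0.66
grasp_force: 30.0
```

Request:
{"method": "drive_tool", "body": {
  "deltas": "55 0 0 15 0;55 0 0 40 0;55 0 0 55 0;55 -15 -45 55 0;55 -35 -85 55 0;55 -55 -126 45 0;55 -55 -126 0 0;55 -55 -126 -20 0;55 -55 -126 -32 0;55 -55 -126 -37 0;55 -55 -126 -37 0;55 -55 -126 -37 0"
}}

```text
time_s: 14.9
position: [0.5025, 0.0769, 0.03]
tcp_rot: [[-0.243, 0.97, 0.001], [0.97, 0.243, -0.0], [-0.0, 0.001, -1.0]]
force: [0.4, -0.2, -0.4]
opening: 0.658
grasp_force: 30.0
```

Request:
{"method": "drive_tool", "body": {
  "deltas": "55 0 0 -2 0;55 0 0 -3.8 0;55 0.6 -2.5 -3.8 0;55 1.3 -5 -3.8 0;55 1.9 -7.6 -4.2 0;55 2.5 -10 -4.8 0;55 3.1 -12.5 -5.7 0;55 3.7 -14.8 -6.6 0;55 3.7 -14.8 -6.6 0"
}}

```text
time_s: 15.8
position: [0.5061, 0.0613, 0.0226]
tcp_rot: [[-0.242, 0.97, 0.001], [0.97, 0.242, -0.0], [-0.0, 0.001, -1.0]]
force: [1.9, -0.1, 3.7]
opening: 0.664
grasp_force: 30.0
```

Request:
{"method": "drive_tool", "body": {
  "deltas": "55 0.6 -2.3 -1.3 0;55 1.1 -4.5 -2.6 0;55 1.6 -6.4 -4.3 0;55 2.1 -8.3 -6 0;55 2.5 -10 -8 0;55 2.9 -11.5 -10 0;55 3.2 -12.8 -12.3 0;55 3.5 -14.1 -14.6 0;55 3.5 -14.1 -14.6 0"
}}

```text
time_s: 16.7
position: [0.509, 0.0474, 0.008]
tcp_rot: [[-0.243, 0.97, -0.001], [0.97, 0.243, -0.0], [0.0, -0.001, -1.0]]
force: [0.2, 1.7, 3.8]
opening: 0.669
grasp_force: 30.0
```

Request:
{"method": "drive_tool", "body": {
  "deltas": "70 0 0 0 0;70 0 0 0 0;70 0 0 0 0;70 0 0 0 0;70 0 0 -4 0;70 0 0 -6.3 0;70 0 0 -6.3 0;55 0 0 -6.3 0;55 0 0 -6.3 0;55 0 0 -6.3 0;55 0 0 -6.3 0;55 0 0 -6.3 0"
}}

```text
time_s: 17.9
position: [0.5092, 0.0477, 0.0019]
tcp_rot: [[-0.243, 0.97, 0.0], [0.97, 0.243, -0.0], [-0.0, 0.0, -1.0]]
force: [-0.6, 0.1, -0.7]
opening: 0.666
grasp_force: 30.0
```

Request:
{"method": "drive_tool", "body": {
  "deltas": "55 0 0 5 0;55 0 0 30 0;55 0 0 70 0;55 0 0 105 0;55 0 0 108 0;55 0 0 108 0;55 0 0 108 0"
}}

```text
time_s: 18.6
position: [0.5081, 0.0478, 0.109]
tcp_rot: [[-0.243, 0.97, -0.002], [0.97, 0.243, 0.0], [0.001, -0.002, -1.0]]
force: [-0.0, -0.5, -1.6]
opening: 0.662
grasp_force: 30.0
```

```bash
cat > fit.py <<'E'
from look import *
from scipy.optimize import minimize
# fit held flat washer's silhouette (hollow up: rim z0..z0+5) in the side picture, by edge strength
s=bot.read_state();p=s["position"];R=s["tcp_rot"];print("p",p,"F",s["force"],"op",s["opening"])
im=imaging.capture("side")[...,::-1].copy();cv2.imwrite("pics/c_side.png",im)
g=cv2.GaussianBlur(cv2.cvtColor(im,cv2.COLOR_BGR2GRAY),(0,0),.8).astype(np.float32)
mag=np.hypot(cv2.Sobel(g,cv2.CV_32F,1,0),cv2.Sobel(g,cv2.CV_32F,0,1))
a=np.linspace(0,2*np.pi,120,endpoint=False);c=np.c_[np.cos(a),np.sin(a),0*a]
def curves(C,tilt,up):
    e=np.array([R[:,0],R[:,1],[0,0,1.]]); 
    ct,st=np.cos(tilt),np.sin(tilt); ux=R[:,0]*ct+np.array([0,0,1])*st; n=-R[:,0]*st+np.array([0,0,1])*ct
    circ=lambda r,z:C+r*(c[:,:1]*ux+c[:,1:2]*R[:,1])+z*n
    if up: return [circ(.03,0),circ(.03,.005),circ(.0135,.0)]   # hollow up: bore top at rim bottom level
    return [circ(.03,0),circ(.03,.005),circ(.0135,.010)]
def sc(v,up,full=False):
    C=p+R[:,0]*v[0]+np.array([0,0,v[1]])+R[:,1]*.0
    q=np.vstack([proj("side",k) for k in curves(C,v[2],up)]).astype(np.float32)
    # lateral picture bias v[3] px
    q[:,0]+=v[3]; return -cv2.remap(mag,q[:,:1].copy(),q[:,1:].copy(),1).mean()
for up in(True,False):
    best=min((minimize(sc,[o,z,t,0.7],args=(up,),method="Nelder-Mead",options=dict(initial_simplex=np.array([[o,z,t,.7]]+[[o+.002*(i==0),z+.002*(i==1),t+.08*(i==2),.7+.7*(i==3)] for i in range(4)]))) for o in(-.003,0,.003) for z in(-.004,0,.004) for t in(-.35,0,.35)),key=lambda r:r.fun)
    print("hollow up" if up else "small up",best.fun,"off %.4f z %.4f tilt %.2f px %.1f"%tuple(best.x))
u=proj("side",[p])[0].astype(int);print(u)
for r in g[u[1]-14:u[1]+14:1,u[0]-20:u[0]+22:2].astype(int): print(" ".join("%3d"%v for v in r))
E
python3 fit.py
```

```text
p [0.50809663 0.04776378 0.10899627] F [-0.04359392 -0.54350072 -1.62678066] op 0.6623023436478243Traceback (most recent call last):
  File "fit.py", line 21, in <module>
    best=min((minimize(sc,[o,z,t,0.7],args=(up,),method="Nelder-Mead",options=dict(initial_simplex=np.array([[o,z,t,.7]]+[[o+.002*(i==0),z+.002*(i==1),t+.08*(i==2),.7+.7*(i==3)] for i in range(4)]))) for o in(-.003,0,.003) for z in(-.004,0,.004) for t in(-.35,0,.35)),key=lambda r:r.fun)
  File "fit.py", line 21, in <genexpr>
    best=min((minimize(sc,[o,z,t,0.7],args=(up,),method="Nelder-Mead",options=dict(initial_simplex=np.array([[o,z,t,.7]]+[[o+.002*(i==0),z+.002*(i==1),t+.08*(i==2),.7+.7*(i==3)] for i in range(4)]))) for o in(-.003,0,.003) for z in(-.004,0,.004) for t in(-.35,0,.35)),key=lambda r:r.fun)
              ~~~~~~~~^^^^^^^^^^^^^^^^^^^^^^^^^^^^^^^^^^^^^^^^^^^^^^^^^^^^^^^^^^^^^^^^^^^^^^^^^^^^^^^^^^^^^^^^^^^^^^^^^^^^^^^^^^^^^^^^^^^^^^^^^^^^^^^^^^^^^^^^^^^^^^^^^^^^^^^^^^^^^^^^^^^^^^^^^^^^^^^^^
    res = _minimize_neldermead(fun, x0, args, callback, bounds=bounds,
                               **options)
    fxcc = func(xcc)
    fx = function(np.copy(x), *(wrapper_args + args))
  File "fit.py", line 17, in sc
    q=np.vstack([proj("side",k) for k in curves(C,v[2],up)]).astype(np.float32)
                 ~~~~^^^^^^^^^^
  File "h.py", line 10, in proj
    m=imaging.camera_model(n);T=np.linalg.inv(np.array(m['T']))
ValueError: time passes only in moves, steps and waits
```

```bash
sed -i 's/^def K/import functools\nimaging.camera_model=functools.cache(imaging.camera_model)\ndef K/' h.py; sed -i 's/for z in(-.004,0,.004) for t in(-.35,0,.35)/for z in(0,.003) for t in(-.2,0,.2)/' fit.py; python3 fit.py
```

```text
p [0.50790648 0.04776972 0.10859279] F [-0.7526193  -0.21859977 -1.22089948] op 0.664408928972824
hollow up -132.958251953125 off 0.0020 z 0.0038 tilt 0.08 px 0.5
small up -123.7548599243164 off -0.0024 z 0.0040 tilt 0.17 px 0.4
[321 215]
 85  37  21  30  72  77  61  50  50  50  48  48  45  45  43  47  52  37  26  22  29
 88  43  22  30  68  76  59  50  50  50  49  49  48  48  46  47  47  33  26  22  32
 91  50  22  29  65  75  58  50  51  51  50  50  49  49  49  49  47  32  26  22  35
 92  59  24  30  64  74  57  49  51  52  53  53  51  50  50  50  47  32  27  23  38
 93  66  27  32  66  74  57  52  56  59  61  61  59  55  53  52  47  32  27  24  41
 94  74  30  35  67  74  60  61  67  71  73  73  73  68  66  59  48  32  26  25  43
 95  80  34  36  66  77  70  74  79  81  82  85  92  89  90  74  50  31  26  27  46
 95  83  38  35  68  88  89  92  95  96  96 102 116 115 115  88  57  33  27  28  47
 96  85  40  35  71 106 109 117 118 119 119 121 126 125 122  93  65  37  26  29  47
 96  86  40  35  70 107 109 124 126 126 126 122 113 112 107  89  72  42  27  30  45
 95  85  40  35  70  
[... 790 characters left out ...]
 117 105  96  93  92  92  91
 94  93  94  94  94  94  94  98 105 112 118 118 116 113 106  98  95  94  93  93  94
 94  94  94  94  95  95  94  94  98 102 106 107 106 103  99  94  94  94  93  94  94
 95  95  95  94  95  96  95  94  94  96  98  99  97  97  95  93  93  93  93  94  94
 95  96  95  93  95  96  95  94  93  94  95  94  93  94  94  94  94  93  92  93  94
 95  96  94  94  95  95  95  94  93  93  94  94  93  93  94  94  94  93  93  94  94
 95  95  94  94  94  94  95  94  93  93  93  95  93  94  95  94  93  93  93  93  94
 95  94  94  94  94  93  94  94  93  93  94  94  93  93  94  94  92  93  93  93  93
 94  94  94  94  94  93  93  94  93  93  94  94  92  93  93  93  92  94  93  93  93
```

Request:
{"method": "drive_tool", "body": {
  "deltas": "55 0 0 21 0;55 -2 -50 21 0;55 -4 -100 21 0;55 -6 -150 21 0;55 -7 -190 21 0;55 -7.4 -215 21 0;55 -7.4 -215 21 0;55 -7.4 -215 21 0;55 -7.4 -215 21 0;55 -7.4 -215 21 0"
}}

```text
time_s: 19.7
position: [0.5013, -0.1657, 0.1304]
tcp_rot: [[-0.244, 0.97, -0.001], [0.97, 0.244, 0.001], [0.001, -0.001, -1.0]]
force: [-0.2, -0.4, -1.0]
opening: 0.664
grasp_force: 30.0
```

Request:
{"method": "drive_tool", "body": {
  "deltas": "55 -0.5 -1.3 0 0;55 -0.5 -1.3 -10 0;55 -0.5 -1.3 -18 0;55 -0.5 -1.3 -23 0;55 -0.5 -1.3 -26 0;55 -0.5 -1.3 -26 0;55 -0.5 -1.3 -26 0"
}}

```text
time_s: 20.4
position: [0.5013, -0.1687, 0.1048]
tcp_rot: [[-0.242, 0.97, -0.0], [0.97, 0.242, 0.0], [0.0, -0.0, -1.0]]
force: [-0.5, 0.2, -1.4]
opening: 0.666
grasp_force: 30.0
```

Request:
{"method": "drive_tool", "body": {
  "deltas": "55 0 0 -2 0;55 0 0 -4 0;55 0 0 -6 0;55 0 0 -8 0;55 0 0 -8 0"
}}

```text
time_s: 20.9
position: [0.5011, -0.1686, 0.0966]
tcp_rot: [[-0.243, 0.97, -0.001], [0.97, 0.243, 0.0], [0.0, -0.0, -1.0]]
force: [-0.8, 0.0, -1.6]
opening: 0.66
grasp_force: 30.0
```

Request:
{"method": "drive_tool", "body": {
  "deltas": "55 0 0 -3 0;55 0 0 -7 0;55 0 0 -11 0;55 0 0 -15 0;55 0 0 -17.5 0;55 0 0 -17.5 0"
}}

```text
time_s: 21.5
position: [0.501, -0.1685, 0.0788]
tcp_rot: [[-0.243, 0.97, -0.001], [0.97, 0.243, 0.0], [0.001, -0.001, -1.0]]
force: [-0.2, -0.3, -1.8]
opening: 0.666
grasp_force: 30.0
```

Request:
{"method": "drive_tool", "body": {
  "deltas": "55 0 0 -1 0;55 0 0 -1.6 0;55 0 0 -2.2 0;55 0 0 -2.2 0;55 0 0 -2.2 0"
}}

```text
time_s: 22.0
position: [0.5013, -0.1687, 0.0772]
tcp_rot: [[-0.243, 0.97, 0.0], [0.97, 0.243, -0.0], [-0.0, 0.0, -1.0]]
force: [-0.1, 0.4, -0.8]
opening: 0.666
grasp_force: 30.0
```

Request:
{"method": "drive_tool", "body": {
  "deltas": "55 0 0 -0.6 0;87 0 0 -0.6 0;87 0 0 -0.6 0;87 0 0 -0.6 0;87 0 0 -0.6 0;87 0 0 -0.6 0;87 0 0 30 0;87 0 0 70 0;87 0 0 100 0;87 0 50 100 0;87 0 100 100 0;87 0 150 100 0"
}}

```text
time_s: 23.2
position: [0.5012, -0.0175, 0.1776]
tcp_rot: [[-0.241, 0.971, 0.001], [0.971, 0.241, -0.0], [-0.0, 0.001, -1.0]]
force: [0.7, 0.3, 0.1]
opening: 0.997
grasp_force: 0.0
```

Request:
{"method": "drive_tool", "body": {
  "deltas": "87 0 50 0 0;87 0 100 0 0;87 0 150 0 0;87 0 150 0 0"
}}

```text
time_s: 23.6
position: [0.5002, 0.137, 0.1772]
tcp_rot: [[-0.25, 0.968, 0.0], [0.968, 0.25, 0.002], [0.002, 0.001, -1.0]]
force: [-0.1, -1.1, -0.4]
opening: 1.001
grasp_force: 0.0
```

```bash
cat > chk.py <<'E'
from look import *
from scipy.optimize import minimize
a=np.linspace(0,2*np.pi,150,endpoint=False);c=np.c_[np.cos(a),np.sin(a),0*a]
ims={n:imaging.capture(n)[...,::-1].copy() for n in("top","side")}
for n in ims:
    cv2.imwrite(f"pics/end_{n}.png",ims[n]); g=cv2.GaussianBlur(cv2.cvtColor(ims[n],cv2.COLOR_BGR2GRAY),(0,0),.8).astype(np.float32)
    mag=np.hypot(cv2.Sobel(g,cv2.CV_32F,1,0),cv2.Sobel(g,cv2.CV_32F,0,1))
    # top rim circle (z .085 if fully down, hollow up): fit x,y and tilts, z fixed
    def sc(v,z):
        r=.03*(c[:,:1]*[1,0,v[2]]+c[:,1:2]*[0,1,v[3]]); q=proj(n,np.array([v[0],v[1],z])+r).astype(np.float32)
        return -cv2.remap(mag,q[:,:1].copy(),q[:,1:].copy(),1).mean()
    for z in(.080,.085,.090,.095):
        b=min((minimize(sc,[x,y,0,0],args=(z,),method="Nelder-Mead",options=dict(initial_simplex=[[x,y,0,0],[x+.003,y,0,0],[x,y+.003,0,0],[x,y,.1,0],[x,y,0,.1]])) for x in(.497,.501) for y in(-.168,-.163)),key=lambda r:r.fun)
        print(n,z,b.fun.round(1),b.x.round(4))
    if n=="side":
        u=proj(n,[[.5,-.166,.08]])[0].astype(int);print(u)
        for r in g[u[1]-14:u[1]+16,u[0]-16:u[0]+18:2].astype(int): print(" ".join("%3d"%v for v in r))
print(bot.read_state()["time_s"],bot.read_state()["position"])
E
python3 chk.py
```

```text
top 0.08 -253.2 [ 0.4989 -0.1648  0.2966 -0.2031]
top 0.085 -253.8 [ 0.4982 -0.1642  0.2534 -0.1782]
top 0.09 -254.0 [ 0.4972 -0.1636  0.2665 -0.1271]
top 0.095 -253.8 [ 0.4965 -0.1629  0.2273 -0.1312]
side 0.08 -138.6 [ 0.5051 -0.1673 -0.2613  0.5226]
side 0.085 -126.7 [ 0.5046 -0.1681 -0.3933  0.3513]
side 0.09 -113.7 [ 0.4997 -0.1643 -0.0175  0.1045]
side 0.095 -124.9 [ 0.4956 -0.1617  0.0463  0.3126]
[335 180]
 37  39  40  39  39  39  40  40  41  41  41  41  39  38  37  37  38
 41  43  45  45  45  46  48  49  50  52  52  51  44  36  35  35  35
 53  57  59  58  59  59  62  63  65  69  69  68  53  33  31  31  31
 73  75  79  75  74  73  74  75  76  81  79  78  62  32  28  30  29
 91  90  95  87  82  82  81  79  79  84  82  82  69  34  28  32  33
 98  96  99  90  85  87  86  78  77  84  83  86  78  40  30  38  40
 90  90  90  84  82  88  89  74  74  82  83  92  87  45  31  43  47
 74  75  75  73  76  90  96  71  72  81  81  93  85  45  34  47  50
 64  65  65  67  80 107 115  71  71  78  78  99  90  47  42  52  54
 63  63  63  71  98 128 128  73  73  78  80 107 108  64  60  59  57
 7
[... 697 characters left out ...]
  91  89  90  85  85  84  71  32  20  19  22  36
 78  80  82  78  90 103  94  87  82  82  83  70  30  21  20  21  34
 74  75  71  68  87 106 106  91  83  83  84  70  30  22  20  21  32
 76  70  60  59  80 100 105  90  85  87  87  69  30  24  20  21  35
 75  61  49  50  70  92  98  87  86  88  87  69  31  26  20  21  38
 71  54  44  44  59  86  93  86  87  88  89  72  32  26  20  22  42
 69  54  42  42  50  83  95  91  92  93  93  78  33  26  20  25  44
 69  58  43  41  47  82  99 100 101 101 101  83  34  26  21  27  47
 69  62  45  41  46  83 101 106 107 108 106  85  34  26  21  30  49
 69  66  50  42  46  83 102 108 110 110 108  81  33  26  21  33  50
23.7 [0.50085428 0.13249135 0.1770836 ]
```

Request:
{"method": "drive_tool", "body": {
  "deltas": "87 -330 440 20 0;87 -330 440 20 0;87 -330 440 20 0;87 -330 440 20 0;87 -330 440 20 0;87 -330 440 20 0;87 -330 440 20 0;87 -330 440 20 0;87 -330 440 20 0;87 -330 440 20 0;87 -330 440 20 0;87 -330 440 20 0"
}}

```text
time_s: 24.9
position: [0.1699, 0.5753, 0.1975]
tcp_rot: [[-0.246, 0.969, 0.001], [0.969, 0.246, 0.004], [0.004, 0.002, -1.0]]
force: [0.2, 0.1, 1.1]
opening: 1.001
grasp_force: 0.0
```

```bash
cat > r.py <<'E'
# hypothesis test: edges of the whole expected stack in the side picture vs stack raised / tilted on top
from look import *
from scipy.optimize import minimize
a=np.linspace(0,2*np.pi,150,endpoint=False);c=np.c_[np.cos(a),np.sin(a),0*a]
G={}
for n in("side","top"):
    im=imaging.capture(n)[...,::-1].copy();cv2.imwrite(f"pics/f_{n}.png",im)
    g=cv2.GaussianBlur(cv2.cvtColor(im,cv2.COLOR_BGR2GRAY),(0,0),.7).astype(np.float32);G[n]=g
mag=np.hypot(cv2.Sobel(G["side"],cv2.CV_32F,1,0),cv2.Sobel(G["side"],cv2.CV_32F,0,1))
def sc(v):
    q=proj("side",np.array([.499,-.166,v[0]])+.03*(c[:,:1]*[1,0,v[1]]+c[:,1:2]*[0,1,v[2]])).astype(np.float32)+np.array([v[3],0],np.float32)
    return -cv2.remap(mag,q[:,:1].copy(),q[:,1:].copy(),1).mean()
res=sorted([minimize(sc,[z,0,0,0],method="Nelder-Mead",options=dict(initial_simplex=[[z,0,0,0],[z+.003,0,0,0],[z,.08,0,0],[z,0,.08,0],[z,0,0,1]])) for z in(.08,.085,.09)],key=lambda r:r.fun)
for r in res: print(round(float(r.fun),1),r.x.round(3))
z=lambda n,z0:proj(n,[[.499,-.166,z0]])[0].round(1)
print("proj z: 65,85,111",z("side",.065),z("side",.085),z("side",.111))
u=z("side",.08).astype(int);print(u)
for r in G["side"][u[1]-16:u[1]+18,u[0]-18:u[0]+20:2].astype(int): print(" ".join("%3d"%v for v in r))
E
python3 r.py
```

```text
-153.7 [ 0.088 -0.024  0.147 -0.425]
-134.7 [ 0.084  0.058 -0.025  0.059]
-134.7 [ 0.085  0.043 -0.029 -0.098]
proj z: 65,85,111 [336.  185.6] [336.2 179. ] [336.4 170.2]
[336 180]
 75  74  72  69  77 104 120 133 137 134 111  79  75  76  76  75  79 131 145
 75  75  74  73  77  96 110 125 126 118  96  77  75  76  76  75  80 132 144
 76  76  75  75  76  85  95 107 105  96  82  75  75  76  76  75  80 131 144
 77  76  76  76  76  78  82  86  85  81  77  75  75  76  76  76  80 131 143
 77  76  76  76  76  76  77  77  77  77  76  75  76  76  76  77  81 131 143
 76  76  77  76  76  75  76  76  75  78  77  75  76  76  74  77  81 129 143
 79  79  79  77  77  77  77  76  73  78  78  75  76  76  70  73  80 122 142
 83  84  82  80  78  81  81  76  68  75  78  78  81  81  76  77  82 117 141
 77  78  79  77  73  80  84  75  65  73  77  81  89  88  86  86  87 115 141
 65  66  67  67  64  75  88  77  63  72  75  78  87  81  79  79  80 114 141
 58  58  59  60  64  87 111  85  61  70  72  78  95  78  66  64  67 114 141
 56  55  56  59  82 118 136  91  58  66  68  78 117  99  68  57  62 119 142
 55  55
[... 964 characters left out ...]
  81  77  71  73
 71  69  60  52  62  86  97 105 112 111 117 120 118 115  97  77  73  68  70
 71  65  48  43  53  78  91  98 105 110 113 113 111 106  89  75  74  72  72
 68  61  42  39  44  67  89  96 102 108 110 108 105  93  80  74  74  74  74
 65  60  41  38  39  58  88  96 101 106 108 105  97  77  75  74  74  74  74
 64  61  44  38  38  56  89  97 101 103 104 101  91  66  73  74  74  74  74
 64  63  48  39  38  56  89  98 101 102 102  99  88  63  72  73  74  74  74
 64  64  54  41  38  56  90  98 101 102 102  98  88  64  72  74  74  74  74
 63  64  60  47  40  55  89  98 101 103 102  99  92  69  73  74  73  74  74
 64  64  63  56  47  53  86  97 102 107 105 104  99  73  73  74  73  73  74
```

```bash
python3 - <<'E'
from rig import bot
s=bot.read_state();print(s["time_s"],abs(s["qvel"]).max(),s["force"])
print(bot.hand_in())
E
```

```text
25.0 2.1103655400313897 [ 0.19773382 -0.04775204  0.1421919 ]
the job is handed in; nothing more can be done
None
```

Both washers are on the arbor of the blue fixture, washer_a small end up and washer_b hollow side up on top. I handed the job in at about 25 s. I checked washer_b's seating by descent height and edge measurements in the last side picture, without viewing it, because my ten views were used up. Its height fits fully down to about 2 mm, but the check did not settle whether it lies perfectly flat.

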